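# Close the humidity compartment of a display-case base

### The arm

A 6-joint arm with a two-finger parallel gripper is mounted at the origin on the work surface. World frame = base frame: x ahead of the robot, y to its left, z up, the work surface at z = 0. Lengths are in mm, angles in rad, forces in N, time in s.
With the tool pointing down it reaches from about 275 to 825 mm from the base axis. Payload 5.2 kg.
Tool frame: the origin (TCP) lies at the very end of the fingers, on their centre line; the grasp point (between the pads) lies 19 mm behind it; z points along the fingers, y is the line along which they close (so a half turn about z gives the same grasp; the last joint's range is limited). The gripper opens to 93 mm and grips with 3 to 60 N. Pads are 15 mm wide; open, the fingers measure 128 mm over their backs; the gripper's body (75 mm by 188 mm) begins 65 mm behind the grasp point.
Start: joints at [-1.519, 0.259, 1.535, -0, 1.348, -0.203], TCP at [138.65, -532.242, 218.653] pointing down, gripper open.
Joint ranges: [-3.14, 3.14], [-0.91, 2.08], [0.19, 2.58], [-1.22, 4.36], [0.22, 2.71], [-3.12, 3.12]. Speed limits (rad/s): [2.57, 2.57, 3.14, 3.14, 3.14, 3.14].

### API

Orientations are given as a unit quaternion [w, x, y, z].
In Python, from station import r, capture, camera_info, boxes_of, mark_of gives the robot as it stands.
- The arm moves only by the tool apply_moves, never from a script. Its argument "targets" is a list of rows, each an object with "offset": the shift along the tool's x, y, z in m, a list of three; "twist": the turn, a rotation vector about the tool's x, y, z in rad, a list of three; "grip": the opening, from 0 (shut) to 1 (fully open). In form: [{"offset": [x, y, z], "twist": [ax, ay, az], "grip": grip}, ...]. A call has 1 to 10 rows; each row shifts and turns the commanded pose from where the row before left it, along the tool's axes as they then stand; what a row does not reach is not made up. A row lasts 1/8 s, in which the tool goes at most 62.5 mm and 10.7 degrees, less where a joint would pass 70% of its speed; a pose out of reach is approached as far as the arm can. A call is refused whole if a number of a shift passes 0.0625 or a number of a turn 0.188, either way. A call with a gripper value outside its range is refused whole. The fingers move at their own pace and stop on an object; "newtons" is the grip in N (left out, the last holds). Time passes only in rows, so rows that do not move let the fingers close. It gives the time, the measured TCP pose, the force, the opening and the grip force at its end, in the units of the state.
- r.get_state(): the state, without advancing time (a new reading comes with each control period).
- capture(name): name is "side" or "top"; returns (picture, depth): 420x560x3 uint8, red, green, blue; 420x560 float32, mm along the optical axis (not along the pixel's ray), 0 where there is no reading.
- camera_info(name): a dict with "intrinsics" (3x3 intrinsics, pixels), "extrinsics" (4x4, takes a point from world to camera coordinates). Camera axes: x right, y up, looking along -z (the intrinsics and any distortion apply to the point x, -y, -z); pixel columns grow to the right and rows downward; lengths in mm; the calibration is good to about 2 mm. A picture is of the moment at which its call begins. camera_info takes no time and is no camera call.
- r.sign_off(): hands the job in; it is judged then, once.
Trained networks look in the newest picture that a camera, given by its name, has taken for a name from the list of things; names that differ only in an ending like _2 or _b are one class to them, and where a whole thing is asked for, a point or a joint stands for the part that bears it (a point fixed in the world has none). Each returns a list of dicts, best first, with "p" (0 to 1); they miss things now and then, are a little off and sometimes report something else, mostly with a low value. They report only what shows in the picture. A call takes as long as a camera call. They do not tell look-alikes from the thing itself.
- boxes_of(thing, camera): "extent" ([left, top, right, bottom] in pixels, round what is visible of it).
- mark_of(thing, camera): "position" ([row, column] in pixels: a listed point, or the origin of a listed thing).
The state is a dict: "time": time; "q": joint angles; "dq": joint speeds; "tau": joint torques, N m; "eef_pos": TCP position; "orientation": TCP orientation; "wrist_force": force on the tool from outside, world axes, zero at the start; "wrist_torque": the same for the moment, N m; "gripper_width": finger opening in mm; "gripper_force": force on a finger pad.
Only numpy, scipy, OpenCV 4.12 (cv2) and the standard library are available. Lean on these libraries where they do the work, as an engineer would, in place of code of your own. Each camera call takes 0.05 s, during which the arm holds its last target. There are 200 camera calls.

### The job

Put the loose cover back on the display-case base: lay it in its recess, slide its tongue fully home under the metal lip, then push the sprung stud in and turn it a quarter turn clockwise until it locks. Feel your way and force nothing, and leave the other things on the bench where they are.

Things in the scene. Friction and masses are not known exactly. Their poses are not given: they have to be found in the camera images.
- plinth: Charcoal display-case base fixed to the bench, 250 x 190 mm, 80 mm high. Its x runs from the open end (x = -105 mm) to the lip end (x = 145 mm), z up. Origin on the bench under where the cover's centre ends up. Its top has a recess 20 mm deep along x, open at the -x end, between rails at y = +-64 mm (top 6 mm sloped outward as lead-in), floored by ledges at z = 60 mm, stopped at x = 112 mm.
- plinth_home (a point): Fixed point of the base on its middle line at ledge height, 60 mm above the bench: the cover's origin lies here, with parallel axes, when the cover is fully home.
- plinth_lip (a point): Middle of the lower front edge of the base's aluminium lip, which juts 11 mm over the end of the recess, from the stop face to x = 101 mm of the base; its underside is 22.5 mm above the ledges, it is 5 mm thick. The cover can be laid flat in the recess with its tongue short of this edge, and then slid along +x under it.
- plinth_strike (a point): Point of the base on the middle line at ledge height, 75 mm before plinth_home. Near it sits the steel strike plate, with a slot along the base's x, 8 mm wide, for the stud's cross-pin, and across it a groove underneath where the turned pin locks. The plate is screwed on by hand: its slot lies up to 3.5 mm to either side of this line and its top from 1 mm below to 5.5 mm above the ledges.
- cover: Loose charcoal pan-shaped cover, 200 x 120 mm, 20 mm high, about 0.5 kg, lying on the bench right way up. Origin: centre of its underside; x towards its aluminium tongue (90 mm wide, 6 mm thick, level with the top, its tip at x = 112 mm); z up. It fits between the rails with 4 mm play each side, its top then level with the base's.
- cover_handle (a point): Middle of the cover's steel pull handle, a round bar 10 mm thick and 64 mm long between its posts, running along the cover's x, on the middle line 10 mm on the tongue side of the cover's centre; bar axis 32 mm above the cover's top (52 mm above its underside). The centre of mass is within 15 mm of it along x.
- stud: The captive steel stud of the cover, on its middle line 75 mm from the centre, away from the tongue. Origin on its axis, level with the cover's top when sprung out. x: along wing and cross-pin. The pin (24 mm long, 4 mm thick, on a 5 mm stem) hangs 11.5 mm below the origin. It bears about 15 N against the base beyond the spring's own force; more may damage it.
- stud_wing (a point): Centre of the stud's wing (thumb piece): 30 mm long along x, 10 mm thick, 18 mm high, over a disc 26 mm across. Sprung out, the wing stands 22 to 40 mm above the cover's top. To enter the slot it must be in line with the cover's x within about 0.1 rad, and within about 1.5 mm sideways of the slot; else the pin lands on the plate after 1 to 7 mm: shift wing and cover sideways until it drops in.
- stud_press (a joint): How far the stud is pushed in (m), 0 sprung out. The spring starts at 4 N and adds 0.4 N per mm. Through the slot the pin bottoms hard, 10 mm after the depth at which it would have landed on the plate: at 11 to 17 mm, different on every base. It turns only within the last 1.8 mm before the bottom. Once turned, the spring lifts it 4.3 mm from the bottom into its groove, locked.
- stud_turn (a joint): Angle of the stud (rad), clockwise seen from above: 0 with the wing along the cover's x, where the pin passes the slot; 1.57 with the wing across, where the pin lifts into its groove and locks; stop at 1.67. A stiff bearing (0.02 N m) holds it against light touches.
- pump_bottle: Pale conical solvent bottle, 74 mm across the foot, 128 mm high, standing loose; origin under its centre. To be left alone.
- swab_jar: Empty glass swab jar, 66 mm across, 85 mm high, standing loose; origin under its centre. To be left alone.
- cork_block: Cork sanding block 85 x 55 x 32 mm, lying loose; origin under its centre. To be left alone.
Things that resemble listed ones, but are neither listed nor needed, are in the scene too. There is more than one size of the cover; the one meant has the size given above.

How it is judged:
By the outcome, as a careful person would: the job done as asked, in the order asked, and still so for the second after the job is handed in, with the robot touching nothing.
It also fails if it takes over 72 s, if anything falls off the work surface, if the arm or the gripper's body presses on something with over 40 N, if the wrist force passes 120 N, or if a joint passes its speed limit or range.

## Working session

There is one attempt and no reset: what is moved stays moved. The work goes in short steps, Python scripts to look and compute and a tool call to move; the robot and the scene stay as the last step left them, time stands still between calls to the robot, and variables do not carry over. Pictures are saved under pics/ and viewed, at most 10 in all, crops included, and the job is handed in when it is done.

Besides the shell and the picture viewer there is one more tool, called as name(argument=value, ...), one argument or row to a line, values as JSON. apply_moves: Moves the arm, as the interface text tells. Its arguments: {"type":"object","properties":{"targets":{"type":"array","items":{"type":"object","properties":{"offset":{"type":"array","items":{"type":"number"}},"twist":{"type":"array","items":{"type":"number"}},"grip":{"type":"number"}}}},"newtons":{"type":"number"}},"required":["targets"]}

```bash
ls; mkdir -p pics; cat > h.py <<'E'
import numpy as np, cv2
from station import r, capture, camera_info, boxes_of, mark_of
def pix2w(cam,row,col,depth):
    ci=camera_info(cam);K=np.array(ci["intrinsics"]);T=np.array(ci["extrinsics"])
    p=np.linalg.inv(K)@[col,row,1]*depth
    return (np.linalg.inv(T)@[p[0],-p[1],-p[2],1])[:3]
def atz(cam,row,col,z):
    a=pix2w(cam,row,col,1e-6);b=pix2w(cam,row,col,1000)
    return a+(b-a)*(z-a[2])/(b[2]-a[2])
def cloud(cam,D):
    ci=camera_info(cam);K=np.array(ci["intrinsics"]);T=np.array(ci["extrinsics"])
    v,u=np.mgrid[:D.shape[0],:D.shape[1]]
    p=np.stack([(u-K[0,2])/K[0,0]*D,-(v-K[1,2])/K[1,1]*D,-D,np.ones_like(D)],-1)
    return (p@np.linalg.inv(T).T)[...,:3]
def save(n,P): cv2.imwrite("pics/"+n+".png",P[...,::-1])
E
python3 - <<'E'
from h import *
for c in("top","side"):
    print(c,{k:np.round(v,3).tolist() for k,v in camera_info(c).items() if k in("intrinsics","extrinsics")}, camera_info(c).keys())
    P,D=capture(c);save(c+"0",P);np.save(c+"0.npy",D);C=cloud(c,D)
    for t in("plinth_home","plinth_lip","plinth_strike","cover","cover_handle","stud","stud_wing","pump_bottle","swab_jar","cork_block"):
        for m in mark_of(t,c)[:3]:
            ro,co=m["position"];i,j=int(round(ro)),int(round(co))
            print(c,t,round(m["p"],2),np.round([ro,co],1),C[min(i,419),min(j,559)].round())
s=r.get_state();print(s["eef_pos"],s["orientation"],s["gripper_width"],s["time"])
E
```

```text
pics
top {'intrinsics': [[456.721, 0.0, 277.796], [0.0, 456.721, 210.815], [0.0, 0.0, 1.0]], 'extrinsics': [[0.029, -0.999, 0.016, -33.131], [0.994, 0.031, 0.108, -422.745], [-0.108, 0.013, 0.994, -1432.339], [0.0, 0.0, 0.0, 1.0]]} dict_keys(['intrinsics', 'extrinsics'])
top plinth_home 0.95 [165. 319.] [ 573. -147.   37.]
top plinth_home 0.6 [158.5 401.2] [ 593. -397.   85.]
top plinth_lip 0.85 [137.6 325.6] [ 658. -166.   54.]
top plinth_lip 0.55 [205.1 212.5] [431. 185.  60.]
top plinth_strike 0.95 [193.2 316.1] [ 479. -137.   61.]
top cover 0.93 [281.8 175. ] [193. 284.  70.]
top cover 0.83 [193.  149.2] [469. 394.  15.]
top cover 0.74 [183.9 218.2] [504. 174.  20.]
top cover_handle 0.85 [176.2 215.6] [523. 176.  59.]
top cover_handle 0.77 [197.8 147.2] [450. 393.  39.]
top cover_handle 0.7 [285.4 172.6] [181. 299.  25.]
top stud 0.5 [271.  142.8] [223. 379.  81.]
top stud 0.4 [182.9 145.5] [502. 407.  10.]
top stud 0.38 [205.7 213.9] [430. 180.  47.]
top stud_wing 0.56 [177.1 140.8] [515. 414.  45.]
top stud_wing 0.51 [270.1 143. ] [225. 387.  53.]
top stud_wing 0.36 [205.2 210.
[... 676 characters left out ...]
ip 0.31 [250.1 337.9] [ 521. -226.   81.]
side plinth_strike 0.57 [239.  314.1] [ 496. -133.   56.]
side cover 0.93 [194.5 278.1] [ 185. -571.  572.]
side cover_handle 0.83 [178.  170.9] [133. -15. 277.]
side cover_handle 0.81 [179.8 280.7] [ 186. -576.  600.]
side stud 0.4 [175.3 174.4] [143.  -9. 281.]
side stud_wing 0.71 [238.7 311.1] [ 485. -136.   61.]
side stud_wing 0.48 [161.6 175.3] [251. 502.   7.]
side pump_bottle 0.8 [151.9 281.9] [624. 388.  32.]
side swab_jar 0.74 [310.3 402.1] [ 598. -435.   23.]
side swab_jar 0.36 [197.3 274.8] [ 184. -562.  561.]
[ 138.6485493  -532.22180483  218.63186254] [-3.31850886e-05  9.91898094e-01  1.27036097e-01 -3.40641060e-06] 92.90075456851254 1.1
```

```bash
python3 -c "
import cv2
a=cv2.imread('pics/top0.png');cv2.imwrite('pics/t0.png',cv2.resize(a[110:310,100:430],(792,480)))
"
```

```text
(no output)
```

View pics/t0.png

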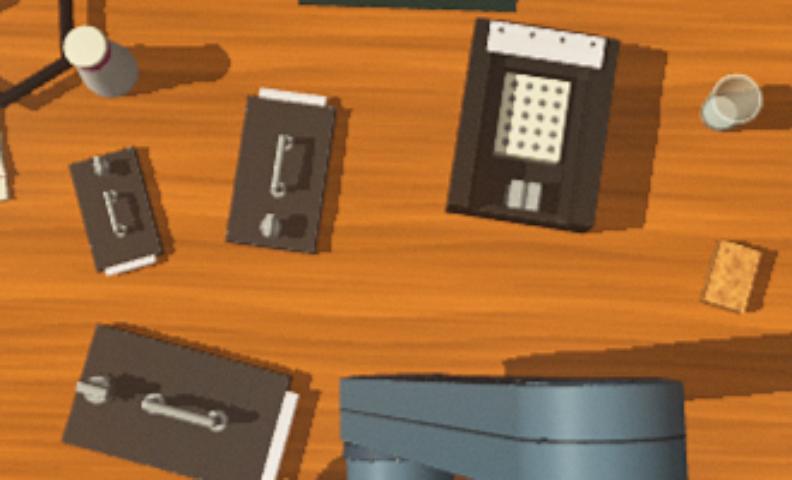

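View pics/side0.png

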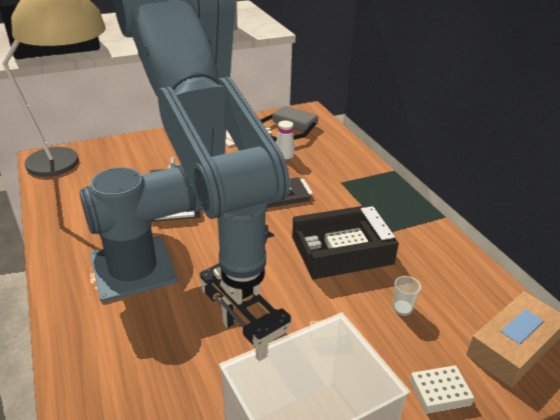

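The top view shows three covers. The middle one, at crop pixel (285,170), has about the right proportions against the base, which is at (530,125) with its lip at the far end. I'll check its size and work out the poses.

```bash
python3 - <<'E'
from h import *
P=cv2.imread("pics/top0.png");D=np.load("top0.npy");C=cloud("top",D)
hsv=cv2.cvtColor(P,cv2.COLOR_BGR2HSV).astype(int)
def rect(mask,z,name):
    n,l,st,_=cv2.connectedComponentsWithStats(mask.astype(np.uint8))
    for k in range(1,n):
        if st[k,4]<150: continue
        c=max(cv2.findContours((l==k).astype(np.uint8),cv2.RETR_EXTERNAL,cv2.CHAIN_APPROX_NONE)[0],key=len)[:,0]
        w=np.array([atz("top",b,a,z)[:2] for a,b in c],np.float32)
        (cx,cy),wh,an=cv2.minAreaRect(w);print(name,st[k].tolist(),round(cx),round(cy),np.round(wh),round(an,1),"medz",np.median(C[l==k][:,2]).round(1))
orange=(hsv[...,1]>150)
no=~orange
no[:, :60]=0
roi=np.zeros_like(no);roi[140:225,190:250]=1
rect(no&roi,20,"coverA")
dark=(hsv[...,2]<75)|(hsv[...,1]<90)
print(hsv[190,210],hsv[190,235],hsv[200,300],hsv[200,370])
white=(hsv[...,2]>150)&(hsv[...,1]<60)
roi2=np.zeros_like(no);roi2[110:220,280:370]=1
rect(white&roi,20,"tongue/handle");rect(white&roi2,87.5,"lip")
def top(xr,yr,zr,nm):
    m=(C[...,0]>xr[0])&(C[...,0]<xr[1])&(C[...,1]>yr[0])&(C[...,1]<yr[1])&(C[...,2]>zr[0])&(C[...,2]<zr[1])
    w=C[m][:,:2].astype(np.float32);(cx,cy),wh,an=cv2.minAreaRect(w);print(nm,m.sum(),round(cx),round(cy),np.round(wh),round(an,1))
    return w
top((380,620),(80,270),(12,30),"cover3d")
w=top((400,750),(-320,0),(70,100),"plinth3d")
print(np.std(C[250:262,300:380][...,2]))
E
```

```text
coverA [194, 146, 46, 70, 2434] 517 177 [121. 213.] 84.0 medz 19.7
[14 95 89] [ 12 195 102] [ 12 156  80] [ 15 207 224]
lip [303, 119, 49, 20, 623] 680 -165 [151.  42.] 82.8 medz 87.4
lip [307, 141, 30, 36, 721] 584 -150 [ 81. 106.] 82.9 medz 40.2
cover3d 2236 517 179 [121. 212.] 83.9
plinth3d 2163 581 -152 [191. 252.] 82.8
67.10819999772939
```

```bash
cat >> h.py <<'E'
from scipy.spatial.transform import Rotation as R
def plan(p,yaw,maxrot=0.18,maxd=0.06):
    """rows (tool frame) from measured pose to target p (mm), tool down with tool x at yaw"""
    s=r.get_state();w,x,y,z=s["orientation"];R0=R.from_quat([x,y,z,w])
    R1=R.from_euler('z',yaw)*R.from_euler('x',np.pi)
    d=(np.array(p)-s["eef_pos"])/1000
    rv=(R0.inv()*R1).as_rotvec()
    n=int(max(np.ceil(np.linalg.norm(d)/maxd),np.ceil(np.linalg.norm(rv)/maxrot),1))
    print("n",n,"twist/row",np.round(rv/n,4).tolist())
    for k in range(n):
        Rk=R0*R.from_rotvec(rv*k/n);print(np.round(Rk.inv().apply(d/n),4).tolist())
def st():
    s=r.get_state();w,x,y,z=s["orientation"];M=R.from_quat([x,y,z,w]).as_matrix()
    print("t",round(s["time"],2),"p",np.round(s["eef_pos"],1),"yaw",round(float(np.arctan2(M[1,0],M[0,0])),4),"tz",M[:,2].round(3),"F",np.round(s["wrist_force"],1),"T",np.round(s["wrist_torque"],2),"w",round(s["gripper_width"],1),"gf",round(s["gripper_force"],1),"q6",round(s["q"][5],2))
E
python3 - <<'E'
from h import *
D=np.load("top0.npy");C=cloud("top",D)
m=(abs(C[...,0]-511)<90)&(abs(C[...,1]-178)<50)&(C[...,2]>42)&(C[...,2]<70)
for p in C[m]: print(p.round().astype(int).tolist(),end=" ")
print();plan([521,177.5,150],3.035)
E
```

```text
[556, 178, 55] [554, 174, 62] [555, 172, 59] [553, 178, 55] [552, 175, 59] [553, 172, 54] [550, 179, 50] [548, 174, 62] [549, 172, 57] [546, 178, 55] [546, 175, 57] [546, 172, 56] [543, 181, 55] [543, 178, 55] [543, 174, 57] [543, 171, 57] [539, 180, 59] [538, 177, 62] [540, 175, 55] [541, 172, 52] [537, 181, 53] [536, 177, 57] [537, 174, 56] [533, 180, 56] [533, 177, 59] [533, 174, 56] [530, 181, 53] [530, 177, 57] [530, 174, 58] [527, 180, 56] [527, 177, 55] [527, 174, 55] [524, 180, 55] [523, 176, 59] [524, 174, 52] [521, 183, 53] [521, 177, 54] [521, 174, 52] [517, 183, 56] [518, 180, 53] [517, 176, 58] [514, 183, 54] [513, 179, 62] [514, 177, 55] [510, 182, 58] [511, 180, 55] [511, 177, 53] [508, 183, 54] [507, 179, 59] [508, 176, 56] [505, 182, 55] [505, 179, 55] [505, 176, 53] [501, 185, 55] [501, 182, 57] [501, 179, 60] [501, 176, 57] [498, 185, 56] [498, 182, 56] [498, 179, 55] [499, 177, 49] [495, 185, 55] [496, 182, 51] [495, 179, 55] [491, 184, 59] [492, 182, 56] [493, 179, 51] [489, 185, 56] [489, 182, 52] [489, 179, 54] [485, 181, 56] [486, 179, 51] [450, 188, 62] [450,
[... 360 characters left out ...]
 185, 58] [435, 182, 57] [431, 191, 61] [431, 187, 63] [431, 185, 60] [433, 183, 49] [428, 191, 58] [428, 187, 62] [428, 184, 61] [429, 183, 52] [430, 180, 47] [425, 191, 58] [425, 187, 61] [425, 184, 60] [427, 184, 43] [423, 192, 45] [422, 188, 55] [423, 185, 54] 
n 16 twist/row [-0.0, -0.0, -0.1738]
[0.0343, -0.0369, 0.0043]
[0.0402, -0.0304, 0.0043]
[0.0448, -0.023, 0.0043]
[0.0481, -0.0149, 0.0043]
[0.05, -0.0064, 0.0043]
[0.0503, 0.0024, 0.0043]
[0.0492, 0.011, 0.0043]
[0.0465, 0.0194, 0.0043]
[0.0425, 0.0271, 0.0043]
[0.0371, 0.034, 0.0043]
[0.0307, 0.04, 0.0043]
[0.0233, 0.0447, 0.0043]
[0.0153, 0.048, 0.0043]
[0.0067, 0.0499, 0.0043]
[-0.002, 0.0503, 0.0043]
[-0.0107, 0.0492, 0.0043]
```

apply_moves(
  targets=[
    {"offset": [0.034,-0.037,0.004],"twist": [0,0,-0.174],"grip": 0.5},
    {"offset": [0.04,-0.03,0.004],"twist": [0,0,-0.174],"grip": 0.5},
    {"offset": [0.045,-0.023,0.004],"twist": [0,0,-0.174],"grip": 0.5},
    {"offset": [0.048,-0.015,0.004],"twist": [0,0,-0.174],"grip": 0.5},
    {"offset": [0.05,-0.006,0.004],"twist": [0,0,-0.174],"grip": 0.5},
    {"offset": [0.05,0.002,0.004],"twist": [0,0,-0.174],"grip": 0.5},
    {"offset": [0.049,0.011,0.004],"twist": [0,0,-0.174],"grip": 0.5},
    {"offset": [0.047,0.019,0.004],"twist": [0,0,-0.174],"grip": 0.5},
    {"offset": [0.043,0.027,0.004],"twist": [0,0,-0.174],"grip": 0.5},
    {"offset": [0.037,0.034,0.004],"twist": [0,0,-0.174],"grip": 0.5},
  ],
)

```text
time: 2.35
eef_pos: [376.8, -86.9, 178.9]
orientation: [0.001, 0.54, 0.842, 0.0]
wrist_force: [0.9, -0.3, 0.5]
gripper_width: 46.4
gripper_force: 0.0
```

apply_moves(
  targets=[
    {"offset": [0.031,0.04,0.004],"twist": [0,0,-0.174],"grip": 0.5},
    {"offset": [0.023,0.045,0.004],"twist": [0,0,-0.174],"grip": 0.5},
    {"offset": [0.015,0.048,0.004],"twist": [0,0,-0.174],"grip": 0.5},
    {"offset": [0.007,0.05,0.004],"twist": [0,0,-0.174],"grip": 0.5},
    {"offset": [-0.002,0.05,0.004],"twist": [0,0,-0.174],"grip": 0.5},
    {"offset": [-0.011,0.049,0.004],"twist": [0,0,-0.174],"grip": 0.5},
  ],
)

```text
time: 3.1
eef_pos: [519.8, 179.5, 154.6]
orientation: [0.0, 0.048, 0.999, -0.0]
wrist_force: [0.2, -0.3, 0.8]
gripper_width: 46.5
gripper_force: 0.0
```

```bash
python3 -c "
from h import *
st();plan([521,178,75],3.033)"
```

```text
t 3.1 p [519.8 179.5 154.6] yaw 3.0449 tz [ 0. -0. -1.] F [ 0.2 -0.3  0.8] T [ 0.03 -0.19 -0.01] w 46.5 gf 0.0 q6 -1.34
n 2 twist/row [-0.0, 0.0002, 0.006]
[-0.0006, -0.0007, 0.0398]
[-0.0006, -0.0007, 0.0398]
```

apply_moves(
  targets=[
    {"offset": [-0.001,-0.001,0.04],"twist": [0,0,0.006],"grip": 0.5},
    {"offset": [0,0,0.04],"twist": [0,0,0.006],"grip": 0.5},
    {"offset": [0,0,0.025],"twist": [0,0,0],"grip": 0.5},
    {"offset": [0,0,0.016],"twist": [0,0,0],"grip": 0.5},
    {"offset": [0,0,0],"twist": [0,0,0],"grip": 0.5},
  ],
  newtons=40,
)

```text
time: 3.72
eef_pos: [519.5, 176.6, 32.9]
orientation: [-0.001, 0.057, 0.998, -0.0]
wrist_force: [0.4, -0.3, 0.2]
gripper_width: 46.7
gripper_force: 0.0
```

apply_moves(
  targets=[
    {"offset": [0,0,0],"twist": [0,0,0],"grip": 0.2},
    {"offset": [0,0,0],"twist": [0,0,0],"grip": 0},
    {"offset": [0,0,0],"twist": [0,0,0],"grip": 0},
    {"offset": [0,0,0],"twist": [0,0,0],"grip": 0},
    {"offset": [0,0,0],"twist": [0,0,0],"grip": 0},
  ],
  newtons=50,
)

```text
time: 4.35
eef_pos: [520.6, 177.3, 34.3]
orientation: [0.001, 0.057, 0.998, 0.001]
wrist_force: [0.0, 3.4, 4.0]
gripper_width: 8.5
gripper_force: 50.0
```

```bash
python3 -c "
from h import *
st()"
```

```text
t 4.35 p [520.6 177.3  34.3] yaw 3.0267 tz [ 0.001  0.001 -1.   ] F [0.  3.4 4. ] T [ 0.64 -0.21  0.02] w 8.5 gf 50.0 q6 -1.33
```

apply_moves(
  targets=[
    {"offset": [0,0,-0.005],"twist": [0,0,0],"grip": 0},
    {"offset": [0,0,-0.01],"twist": [0,0,0],"grip": 0},
    {"offset": [0,0,-0.02],"twist": [0,0,0],"grip": 0},
    {"offset": [0,0,-0.03],"twist": [0,0,0],"grip": 0},
    {"offset": [0,0,-0.03],"twist": [0,0,0],"grip": 0},
    {"offset": [0,0,-0.015],"twist": [0,0,0],"grip": 0},
    {"offset": [0,0,-0.005],"twist": [0,0,0],"grip": 0},
    {"offset": [0,0,0],"twist": [0,0,0],"grip": 0},
  ],
)

```text
time: 5.35
eef_pos: [519.5, 176.6, 148.0]
orientation: [-0.001, 0.057, 0.998, -0.0]
wrist_force: [0.1, -0.4, -6.6]
gripper_width: 8.5
gripper_force: 50.0
```

```bash
python3 -c "
from h import *
st();P,D=capture('top');save('top1',P);np.save('top1.npy',D);C=cloud('top',D)
P2,D2=capture('side');save('side1',P2);np.save('side1.npy',D2)
m=(abs(C[...,0]-511)<130)&(abs(C[...,1]-178)<90)&(C[...,2]>112)&(C[...,2]<155)
q=C[m];print(m.sum());A=np.c_[q[:,:2]-[511,178],np.ones(len(q))]
s=np.linalg.lstsq(A,q[:,2],rcond=None)[0];print(s)
plan([549.3,-148,160],3.1416-0.1257)"
```

```text
t 5.35 p [519.5 176.6 148. ] yaw 3.0267 tz [-0.001 -0.    -1.   ] F [ 0.1 -0.4 -6.6] T [ 0.03 -0.24  0.01] w 8.5 gf 50.0 q6 -1.33
924
[ 1.95085672e-02 -2.84575366e-03  1.32825214e+02]
n 6 twist/row [-0.0001, -0.0004, 0.0018]
[-0.0112, -0.0532, -0.0021]
[-0.0113, -0.0531, -0.0021]
[-0.0114, -0.0531, -0.0021]
[-0.0115, -0.0531, -0.0021]
[-0.0116, -0.0531, -0.0021]
[-0.0117, -0.0531, -0.0021]
```

View pics/side1.png

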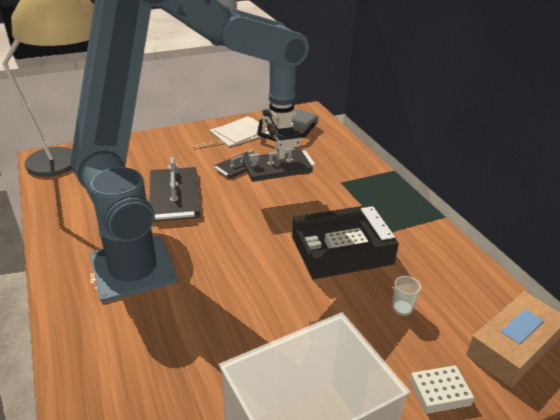

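The cover is lifted level at side-view pixel (280,163), and the base at (345,240) is clear. Carrying it over.

apply_moves(
  targets=[
    {"offset": [-0.006,-0.026,-0.002],"twist": [0,0,0.002],"grip": 0},
    {"offset": [-0.009,-0.042,-0.002],"twist": [0,0,0.002],"grip": 0},
    {"offset": [-0.011,-0.053,-0.002],"twist": [0,0,0.002],"grip": 0},
    {"offset": [-0.0115,-0.053,-0.002],"twist": [0,0,0.002],"grip": 0},
    {"offset": [-0.0115,-0.053,-0.002],"twist": [0,0,0.002],"grip": 0},
    {"offset": [-0.0105,-0.048,-0.002],"twist": [0,0,0],"grip": 0},
    {"offset": [-0.006,-0.031,0],"twist": [0,0,0],"grip": 0},
    {"offset": [-0.003,-0.013,0],"twist": [0,0,0],"grip": 0},
    {"offset": [0,0,0],"twist": [0,0,0],"grip": 0},
  ],
)

```text
time: 6.58
eef_pos: [549.2, -148.2, 159.8]
orientation: [-0.001, 0.063, 0.998, 0.001]
wrist_force: [0.3, 0.8, -6.1]
gripper_width: 8.7
gripper_force: 50.0
```

```bash
python3 -c "
from h import *
st();P,D=capture('top');save('top2',P);C=cloud('top',D);np.save('top2.npy',D)
m=(abs(C[...,0]-540)<110)&(abs(C[...,1]+150)<75)&(C[...,2]>128)&(C[...,2]<158)
q=C[m]
for z in (0,1,2):
  A=np.c_[q[:,:2]-[540,-150],np.ones(len(q))]
  s=np.linalg.lstsq(A,q[:,2],rcond=None)[0];e=q[:,2]-A@s;q=q[abs(e)<6]
print(len(q),s)
(cx,cy),wh,an=cv2.minAreaRect(q[:,:2].astype(np.float32));print(cx,cy,wh,an)
w=C[(abs(C[...,0]-580)<180)&(abs(C[...,1]+150)<170)&(C[...,2]>70)&(C[...,2]<100)][:,:2].astype(np.float32)
print(cv2.minAreaRect(w))
D0=np.load('top0.npy');C0=cloud('top',D0)
# plinth in its own frame from clean first picture: rails edges + lip
yaw=-0.1257;ex=np.array([np.cos(yaw),np.sin(yaw)]);ey=np.array([-ex[1],ex[0]])
L=np.stack([(C0[...,:2]-[560.5,-149.5])@ex,(C0[...,:2]-[560.5,-149.5])@ey,C0[...,2]],-1)
t=L[(L[...,2]>72)&(L[...,2]<98)&(abs(L[...,0]-20)<150)&(abs(L[...,1])<110)]
for lo,hi in((-80,-40),(-40,0),(0,40),(40,80)):
  k=t[(t[:,0]>lo)&(t[:,0]<hi)];l=k[k[:,1]<0];h=k[k[:,1]>0];print(lo,'railneg',l[:,1].min().round(1),l[:,1].max().round(1),'pos',h[:,1].min().round(1),h[:,1].max().round(1))
k=t[abs(t[:,1])<45];k=k[k[:,0]>50];print('lip x',k[:,0].min(),k[:,0].max(),'all x',np.percentile(t[:,0],[0.3,99.7]))
plan([549.3,-148,105],3.1416-0.1257)
"
```

```text
t 6.58 p [ 549.2 -148.2  159.8] yaw 3.0156 tz [-0.001  0.001 -1.   ] F [ 0.3  0.8 -6.1] T [ 0.09 -0.25 -0.02] w 8.7 gf 50.0 q6 -1.9
637 [ 2.06958786e-02 -1.91498132e-02  1.45150774e+02]
556.1390380859375 -155.58792114257812 (117.86109161376953, 123.11336517333984) 63.77372741699219
((579.9221801757812, -151.47007751464844), (293.88287353515625, 155.94784545898438), 48.80705642700195)
-80 railneg -94.4 -63.5 pos 63.9 95.2
-40 railneg -94.8 -63.7 pos 64.5 95.3
0 railneg -94.8 -63.5 pos 64.6 95.2
40 railneg -95.4 -63.5 pos 64.1 95.3
lip x 100.0550593998257 147.03222632506768 all x [-103.93121219  145.87192917]
n 1 twist/row [0.0013, -0.0015, 0.0006]
[-0.0004, -0.0008, 0.0549]
```

apply_moves(
  targets=[
    {"offset": [0,-0.0005,0.015],"twist": [0.001,-0.001,0],"grip": 0},
    {"offset": [0,0,0.015],"twist": [0,0,0],"grip": 0},
    {"offset": [0,0,0.01],"twist": [0,0,0],"grip": 0},
    {"offset": [0,0,0.006],"twist": [0,0,0],"grip": 0},
    {"offset": [0,0,0.004],"twist": [0,0,0],"grip": 0},
    {"offset": [0,0,0.004],"twist": [0,0,0],"grip": 0},
    {"offset": [0,0,0],"twist": [0,0,0],"grip": 0},
  ],
)

```text
time: 7.5
eef_pos: [549.4, -148.8, 106.5]
orientation: [0.0, 0.062, 0.998, -0.0]
wrist_force: [-0.4, -0.3, -6.3]
gripper_width: 8.5
gripper_force: 50.0
```

apply_moves(
  targets=[
    {"offset": [0,0,0.003],"twist": [0,0,0],"grip": 0},
    {"offset": [0,0,0.003],"twist": [0,0,0],"grip": 0},
    {"offset": [0,0,0.002],"twist": [0,0,0],"grip": 0},
    {"offset": [0,0,0],"twist": [0,0,0],"grip": 0},
  ],
)

```text
time: 8.0
eef_pos: [549.4, -148.7, 98.4]
orientation: [0.0, 0.062, 0.998, -0.0]
wrist_force: [-0.2, 0.1, -5.8]
gripper_width: 8.6
gripper_force: 50.0
```

apply_moves(
  targets=[
    {"offset": [0,0,0.0015],"twist": [0,0,0],"grip": 0},
    {"offset": [0,0,0.0015],"twist": [0,0,0],"grip": 0},
    {"offset": [0,0,0.001],"twist": [0,0,0],"grip": 0},
    {"offset": [0,0,0],"twist": [0,0,0],"grip": 0},
  ],
)

```text
time: 8.5
eef_pos: [549.6, -148.8, 94.7]
orientation: [0.001, 0.062, 0.998, -0.001]
wrist_force: [0.0, -0.1, -5.2]
gripper_width: 8.5
gripper_force: 50.0
```

```bash
python3 -c "
from h import *
st();P,D=capture('side');save('side3',P[190:300,260:430].repeat(4,0).repeat(4,1));P,D=capture('top');save('top3',P)"
```

```text
t 8.5 p [ 549.6 -148.8   94.7] yaw 3.0168 tz [ 0.001 -0.001 -1.   ] F [ 0.  -0.1 -5.2] T [-0.02 -0.24  0.02] w 8.5 gf 50.0 q6 -1.91
```

View pics/side3.png

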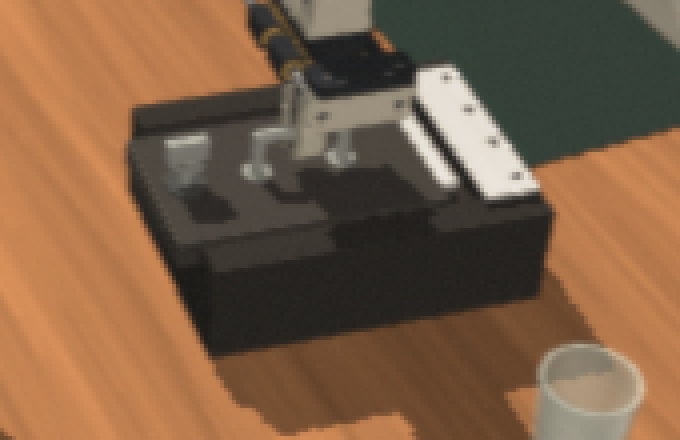

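The cover sits between the rails with its tongue at crop pixel (430,150), short of the lip at (475,130). I'll lower it until it touches.

apply_moves(
  targets=[
    {"offset": [0,0,0.001],"twist": [0,0,0],"grip": 0},
    {"offset": [0,0,0.001],"twist": [0,0,0],"grip": 0},
    {"offset": [0,0,0],"twist": [0,0,0],"grip": 0},
  ],
)

```text
time: 8.98
eef_pos: [549.7, -148.9, 94.2]
orientation: [0.001, 0.062, 0.998, -0.001]
wrist_force: [-3.8, 1.1, 6.4]
gripper_width: 8.7
gripper_force: 50.0
```

apply_moves(
  targets=[
    {"offset": [0,0,0.001],"twist": [0,0,0],"grip": 0},
    {"offset": [0,0,0],"twist": [0,0,0],"grip": 0},
  ],
)

```text
time: 9.22
eef_pos: [549.8, -148.9, 94.2]
orientation: [0.001, 0.062, 0.998, -0.001]
wrist_force: [-6.6, 2.6, 12.4]
gripper_width: 8.5
gripper_force: 50.0
```

apply_moves(
  targets=[
    {"offset": [0,0,-0.0015],"twist": [0,0,0],"grip": 0},
    {"offset": [-0.002,0,0],"twist": [0,0,0],"grip": 0},
    {"offset": [-0.002,0,0],"twist": [0,0,0],"grip": 0},
    {"offset": [-0.002,0,0],"twist": [0,0,0],"grip": 0},
    {"offset": [-0.002,0,0],"twist": [0,0,0],"grip": 0},
    {"offset": [0,0,0],"twist": [0,0,0],"grip": 0},
  ],
)

```text
time: 9.98
eef_pos: [556.8, -149.8, 94.3]
orientation: [-0.0, 0.062, 0.998, -0.001]
wrist_force: [-7.1, -0.3, 8.8]
gripper_width: 8.6
gripper_force: 50.0
```

apply_moves(
  targets=[
    {"offset": [-0.002,0,0],"twist": [0,0,0],"grip": 0},
    {"offset": [-0.002,0,0],"twist": [0,0,0],"grip": 0},
    {"offset": [-0.002,0,0],"twist": [0,0,0],"grip": 0},
    {"offset": [0,0,0],"twist": [0,0,0],"grip": 0},
  ],
)

```text
time: 10.48
eef_pos: [562.8, -150.6, 94.3]
orientation: [-0.0, 0.062, 0.998, -0.001]
wrist_force: [-5.6, 0.3, 8.8]
gripper_width: 8.7
gripper_force: 50.0
```

apply_moves(
  targets=[
    {"offset": [-0.002,0,0],"twist": [0,0,0],"grip": 0},
    {"offset": [-0.002,0,0],"twist": [0,0,0],"grip": 0},
    {"offset": [0,0,0],"twist": [0,0,0],"grip": 0},
  ],
)

```text
time: 10.85
eef_pos: [566.8, -151.1, 94.3]
orientation: [-0.0, 0.062, 0.998, -0.001]
wrist_force: [-6.5, 1.8, 8.0]
gripper_width: 8.5
gripper_force: 50.0
```

apply_moves(
  targets=[
    {"offset": [-0.0015,0,0],"twist": [0,0,0],"grip": 0},
    {"offset": [-0.001,0,0],"twist": [0,0,0],"grip": 0},
    {"offset": [0,0,0],"twist": [0,0,0],"grip": 0},
  ],
)

```text
time: 11.22
eef_pos: [569.1, -151.4, 94.3]
orientation: [-0.0, 0.062, 0.998, -0.001]
wrist_force: [-6.4, 1.0, 9.3]
gripper_width: 8.5
gripper_force: 50.0
```

apply_moves(
  targets=[
    {"offset": [-0.001,0,0],"twist": [0,0,0],"grip": 0},
    {"offset": [-0.001,0,0],"twist": [0,0,0],"grip": 0},
    {"offset": [0,0,0],"twist": [0,0,0],"grip": 0},
  ],
)

```text
time: 11.6
eef_pos: [570.0, -151.5, 94.2]
orientation: [-0.001, 0.062, 0.998, -0.001]
wrist_force: [-9.9, 1.4, 12.1]
gripper_width: 8.8
gripper_force: 50.0
```

apply_moves(
  targets=[
    {"offset": [-0.001,0,0],"twist": [0,0,0],"grip": 0},
    {"offset": [-0.0005,0,0],"twist": [0,0,0],"grip": 0},
    {"offset": [0,0,0],"twist": [0,0,0],"grip": 0},
  ],
)

```text
time: 11.98
eef_pos: [570.0, -151.4, 94.2]
orientation: [-0.003, 0.062, 0.998, -0.0]
wrist_force: [-14.2, 0.8, 15.4]
gripper_width: 8.8
gripper_force: 50.0
```

apply_moves(
  targets=[
    {"offset": [0.0015,0,-0.0015],"twist": [0,0,0],"grip": 0},
    {"offset": [0,0,0],"twist": [0,0,0],"grip": 0.35},
    {"offset": [0,0,0],"twist": [0,0,0],"grip": 0.35},
    {"offset": [0,0,0],"twist": [0,0,0],"grip": 0.35},
    {"offset": [0,0,-0.02],"twist": [0,0,0],"grip": 0.35},
    {"offset": [0,0,-0.027],"twist": [0,0,0],"grip": 0.35},
    {"offset": [0.03,0,0],"twist": [0,0,0],"grip": 0.35},
    {"offset": [0.035,0,0],"twist": [0,0,0],"grip": 0.35},
    {"offset": [0.02,0,0],"twist": [0,0,0],"grip": 0.35},
    {"offset": [0,0,0],"twist": [0,0,0],"grip": 0.35},
  ],
)

```text
time: 13.22
eef_pos: [486.9, -140.8, 142.0]
orientation: [0.001, 0.063, 0.998, -0.001]
wrist_force: [-0.7, 0.0, 0.8]
gripper_width: 32.3
gripper_force: 0.0
```

```bash
python3 - <<'E'
from h import *
st()
P,D=capture('side');save('side4',P[190:300,260:430].repeat(4,0).repeat(4,1))
P,D=capture('top');save('top4',P);C=cloud('top',D)
yaw=-0.1257;ex=np.array([np.cos(yaw),np.sin(yaw)]);ey=np.array([-ex[1],ex[0]])
L=np.stack([(C[...,:2]-[560.5,-149.5])@ex,(C[...,:2]-[560.5,-149.5])@ey,C[...,2]],-1)
h=L[(abs(L[...,0]-10)<42)&(abs(L[...,1])<14)&(L[...,2]>104)&(L[...,2]<122)]
print(len(h)); 
if len(h): print(h.min(0),h.max(0),h.mean(0))
plan([485.8,-140.8,125],3.1416-.1257)
E
```

```text
t 13.22 p [ 486.9 -140.8  142. ] yaw 3.0163 tz [ 0.001 -0.001 -1.   ] F [-0.7  0.   0.8] T [ 0.08 -0.11  0.04] w 32.3 gf 0.0 q6 -1.95
0
n 1 twist/row [-0.0015, 0.0028, 0.0006]
[0.0029, 0.0003, 0.017]
```

View pics/side4.png

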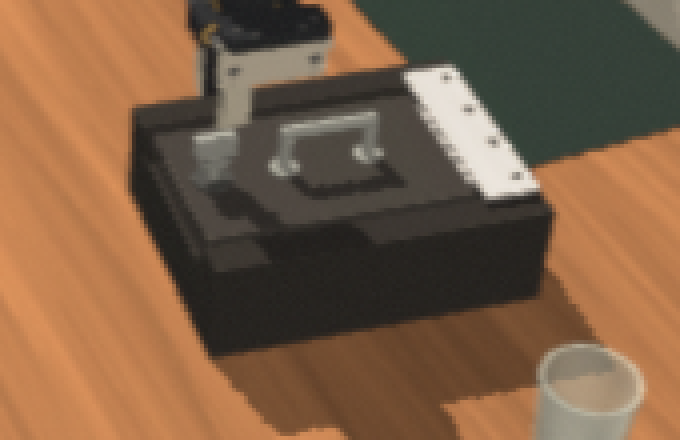

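The tongue is now fully under the lip (crop pixel (440,130)) and the wing at (213,150) is just below the fingers. I'll grip the wing.

apply_moves(
  targets=[
    {"offset": [0.001,0,0.015],"twist": [-0.001,0.001,0],"grip": 0.35},
    {"offset": [0,0,0.015],"twist": [0,0,0],"grip": 0.35},
    {"offset": [0,0,0.007],"twist": [0,0,0],"grip": 0.35},
    {"offset": [0,0,0],"twist": [0,0,0],"grip": 0.35},
  ],
  newtons=30,
)

```text
time: 13.82
eef_pos: [486.0, -140.5, 103.4]
orientation: [-0.001, 0.062, 0.998, 0.0]
wrist_force: [0.1, -0.2, 0.4]
gripper_width: 32.6
gripper_force: 0.0
```

apply_moves(
  targets=[
    {"offset": [0,0,0],"twist": [0,0,0],"grip": 0},
    {"offset": [0,0,0],"twist": [0,0,0],"grip": 0},
    {"offset": [0,0,0],"twist": [0,0,0],"grip": 0},
    {"offset": [0,0,0],"twist": [0,0,0],"grip": 0},
  ],
  newtons=30,
)

```text
time: 14.32
eef_pos: [486.8, -140.9, 105.0]
orientation: [0.0, 0.062, 0.998, -0.0]
wrist_force: [0.1, 0.3, 2.9]
gripper_width: 9.7
gripper_force: 30.0
```

```bash
python3 -c "
from h import *
st()"
```

```text
t 14.32 p [ 486.8 -140.9  105. ] yaw 3.0168 tz [ 0.001 -0.    -1.   ] F [0.1 0.3 2.9] T [ 0.21 -0.12  0.03] w 9.7 gf 30.0 q6 -1.95
```

apply_moves(
  targets=[
    {"offset": [0,0,0.001],"twist": [0,0,0],"grip": 0},
    {"offset": [0,0,0],"twist": [0,0,0],"grip": 0},
  ],
)

```text
time: 14.58
eef_pos: [486.8, -140.9, 103.9]
orientation: [0.0, 0.062, 0.998, -0.0]
wrist_force: [-0.1, 1.3, 5.1]
gripper_width: 9.8
gripper_force: 30.0
```

apply_moves(
  targets=[
    {"offset": [0,0,0.001],"twist": [0,0,0],"grip": 0},
    {"offset": [0,0,0],"twist": [0,0,0],"grip": 0},
  ],
)

```text
time: 14.82
eef_pos: [486.8, -140.9, 102.7]
orientation: [0.0, 0.062, 0.998, -0.0]
wrist_force: [0.8, 0.3, 3.9]
gripper_width: 10.1
gripper_force: 30.0
```

apply_moves(
  targets=[
    {"offset": [0,0,0.001],"twist": [0,0,0],"grip": 0},
    {"offset": [0,0,0],"twist": [0,0,0],"grip": 0},
  ],
)

```text
time: 15.08
eef_pos: [486.7, -140.9, 101.6]
orientation: [0.0, 0.062, 0.998, -0.0]
wrist_force: [1.5, 0.6, 4.1]
gripper_width: 9.5
gripper_force: 30.0
```

apply_moves(
  targets=[
    {"offset": [0,0,0.001],"twist": [0,0,0],"grip": 0},
    {"offset": [0,0,0],"twist": [0,0,0],"grip": 0},
  ],
)

```text
time: 15.32
eef_pos: [486.7, -140.9, 100.7]
orientation: [0.0, 0.062, 0.998, -0.0]
wrist_force: [0.5, 2.7, 5.0]
gripper_width: 9.8
gripper_force: 30.0
```

apply_moves(
  targets=[
    {"offset": [0,0,0.001],"twist": [0,0,0],"grip": 0},
    {"offset": [0,0,0],"twist": [0,0,0],"grip": 0},
  ],
)

```text
time: 15.58
eef_pos: [486.7, -140.8, 99.7]
orientation: [0.0, 0.062, 0.998, -0.0]
wrist_force: [0.3, 1.3, 5.1]
gripper_width: 10.0
gripper_force: 30.0
```

apply_moves(
  targets=[
    {"offset": [0,0,0.001],"twist": [0,0,0],"grip": 0},
    {"offset": [0,0,0],"twist": [0,0,0],"grip": 0},
  ],
)

```text
time: 15.82
eef_pos: [486.7, -140.9, 98.8]
orientation: [0.0, 0.062, 0.998, -0.0]
wrist_force: [1.1, 1.9, 5.7]
gripper_width: 9.7
gripper_force: 30.0
```

apply_moves(
  targets=[
    {"offset": [0,0,0.001],"twist": [0,0,0],"grip": 0},
    {"offset": [0,0,0],"twist": [0,0,0],"grip": 0},
  ],
)

```text
time: 16.08
eef_pos: [486.8, -140.9, 97.8]
orientation: [0.0, 0.062, 0.998, -0.0]
wrist_force: [1.2, 0.4, 5.0]
gripper_width: 9.8
gripper_force: 30.0
```

apply_moves(
  targets=[
    {"offset": [0,0,0.001],"twist": [0,0,0],"grip": 0},
    {"offset": [0,0,0],"twist": [0,0,0],"grip": 0},
  ],
)

```text
time: 16.32
eef_pos: [486.7, -140.9, 96.8]
orientation: [0.0, 0.062, 0.998, -0.0]
wrist_force: [0.2, 1.9, 5.9]
gripper_width: 10.1
gripper_force: 30.0
```

apply_moves(
  targets=[
    {"offset": [0,0,0.0005],"twist": [0,0,0],"grip": 0},
    {"offset": [0,0,0],"twist": [0,0,0],"grip": 0},
  ],
)

```text
time: 16.58
eef_pos: [486.8, -140.9, 96.4]
orientation: [0.0, 0.062, 0.998, -0.0]
wrist_force: [0.2, 1.1, 6.4]
gripper_width: 9.9
gripper_force: 30.0
```

apply_moves(
  targets=[
    {"offset": [0,0,0.001],"twist": [0,0,0],"grip": 0},
    {"offset": [0,0,0],"twist": [0,0,0],"grip": 0},
  ],
)

```text
time: 16.82
eef_pos: [486.8, -140.9, 95.4]
orientation: [0.0, 0.062, 0.998, -0.0]
wrist_force: [1.3, 1.4, 7.6]
gripper_width: 9.7
gripper_force: 30.0
```

apply_moves(
  targets=[
    {"offset": [0,0,0.001],"twist": [0,0,0],"grip": 0},
    {"offset": [0,0,0],"twist": [0,0,0],"grip": 0},
  ],
)

```text
time: 17.08
eef_pos: [486.8, -140.9, 94.5]
orientation: [0.0, 0.062, 0.998, -0.0]
wrist_force: [0.2, 1.1, 7.1]
gripper_width: 9.8
gripper_force: 30.0
```

```bash
python3 -c "
from h import *
st();P,D=capture('side');save('side5',P[190:300,260:430].repeat(4,0).repeat(4,1))"
```

```text
t 17.07 p [ 486.8 -140.9   94.5] yaw 3.0168 tz [ 0.001 -0.    -1.   ] F [0.2 1.1 7.1] T [ 0.31 -0.21 -0.04] w 9.8 gf 30.0 q6 -1.95
```

View pics/side5.png

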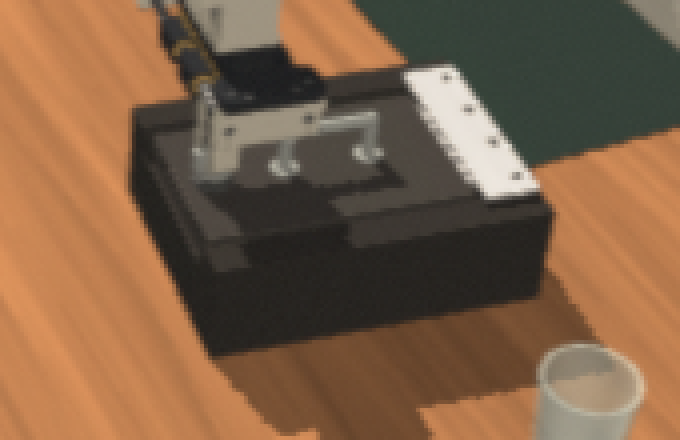

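The fingers hold the wing low, at crop pixel (215,160), and the stud keeps going in with only the spring resisting. Pressing on to the bottom.

apply_moves(
  targets=[
    {"offset": [0,0,0.001],"twist": [0,0,0],"grip": 0},
    {"offset": [0,0,0],"twist": [0,0,0],"grip": 0},
  ],
)

```text
time: 17.38
eef_pos: [486.8, -140.9, 93.5]
orientation: [0.0, 0.062, 0.998, -0.0]
wrist_force: [0.2, 1.3, 7.5]
gripper_width: 9.4
gripper_force: 30.0
```

apply_moves(
  targets=[
    {"offset": [0,0,0.001],"twist": [0,0,0],"grip": 0},
    {"offset": [0,0,0],"twist": [0,0,0],"grip": 0},
  ],
)

```text
time: 17.62
eef_pos: [486.8, -140.9, 92.5]
orientation: [0.0, 0.062, 0.998, -0.0]
wrist_force: [0.4, 2.6, 8.5]
gripper_width: 9.5
gripper_force: 30.0
```

apply_moves(
  targets=[
    {"offset": [0,0,0.0007],"twist": [0,0,0],"grip": 0},
    {"offset": [0,0,0],"twist": [0,0,0],"grip": 0},
  ],
)

```text
time: 17.88
eef_pos: [486.8, -140.9, 91.9]
orientation: [0.0, 0.062, 0.998, -0.0]
wrist_force: [0.7, 2.0, 7.9]
gripper_width: 9.6
gripper_force: 30.0
```

apply_moves(
  targets=[
    {"offset": [0,0,0.001],"twist": [0,0,0],"grip": 0},
    {"offset": [0,0,0],"twist": [0,0,0],"grip": 0},
  ],
)

```text
time: 18.12
eef_pos: [486.8, -140.9, 90.9]
orientation: [0.0, 0.062, 0.998, -0.0]
wrist_force: [0.1, 2.1, 7.8]
gripper_width: 9.7
gripper_force: 30.0
```

apply_moves(
  targets=[
    {"offset": [0,0,0.0007],"twist": [0,0,0],"grip": 0},
    {"offset": [0,0,0],"twist": [0,0,0],"grip": 0},
  ],
)

```text
time: 18.38
eef_pos: [486.8, -140.9, 90.3]
orientation: [0.0, 0.062, 0.998, -0.0]
wrist_force: [-0.8, 1.8, 8.5]
gripper_width: 9.6
gripper_force: 30.0
```

apply_moves(
  targets=[
    {"offset": [0,0,0.0007],"twist": [0,0,0],"grip": 0},
    {"offset": [0,0,0],"twist": [0,0,0],"grip": 0},
  ],
)

```text
time: 18.62
eef_pos: [486.8, -140.9, 89.6]
orientation: [0.0, 0.062, 0.998, -0.0]
wrist_force: [0.9, 1.1, 9.4]
gripper_width: 9.6
gripper_force: 30.0
```

apply_moves(
  targets=[
    {"offset": [0,0,0.0007],"twist": [0,0,0],"grip": 0},
    {"offset": [0,0,0],"twist": [0,0,0],"grip": 0},
  ],
)

```text
time: 18.88
eef_pos: [486.8, -140.9, 89.1]
orientation: [0.0, 0.062, 0.998, -0.0]
wrist_force: [-1.0, 1.3, 10.9]
gripper_width: 9.9
gripper_force: 30.0
```

apply_moves(
  targets=[
    {"offset": [0,0,0.0007],"twist": [0,0,0],"grip": 0},
    {"offset": [0,0,0],"twist": [0,0,0],"grip": 0},
  ],
)

```text
time: 19.12
eef_pos: [486.9, -140.9, 89.0]
orientation: [0.001, 0.062, 0.998, -0.0]
wrist_force: [-2.5, 3.0, 15.2]
gripper_width: 10.0
gripper_force: 30.0
```

apply_moves(
  targets=[
    {"offset": [0,0,0.0005],"twist": [0,0,0],"grip": 0},
    {"offset": [0,0,0],"twist": [0,0,0],"grip": 0},
  ],
)

```text
time: 19.38
eef_pos: [486.9, -140.9, 88.9]
orientation: [0.001, 0.062, 0.998, -0.0]
wrist_force: [-2.2, 3.1, 19.1]
gripper_width: 10.0
gripper_force: 30.0
```

Bottomed firmly at z 89.0, about 16 mm in, as expected. Turning clockwise.

apply_moves(
  targets=[
    {"offset": [0,0,0],"twist": [0,0,0.08],"grip": 0},
    {"offset": [0,0,0],"twist": [0,0,0.08],"grip": 0},
    {"offset": [0,0,0],"twist": [0,0,0.08],"grip": 0},
    {"offset": [0,0,0],"twist": [0,0,0],"grip": 0},
  ],
)

```text
time: 19.88
eef_pos: [486.8, -141.2, 88.9]
orientation: [0.001, 0.182, 0.983, -0.0]
wrist_force: [-3.3, 1.9, 18.3]
gripper_width: 9.9
gripper_force: 30.0
```

```bash
python3 -c "
from h import *
st()"
```

```text
t 19.88 p [ 486.8 -141.2   88.9] yaw 2.7761 tz [ 0.001 -0.001 -1.   ] F [-3.3  1.9 18.3] T [0.48 0.55 0.  ] w 9.9 gf 30.0 q6 -1.71
```

apply_moves(
  targets=[
    {"offset": [0,0,0],"twist": [0,0,0.1],"grip": 0},
    {"offset": [0,0,0],"twist": [0,0,0.1],"grip": 0},
    {"offset": [0,0,0],"twist": [0,0,0.1],"grip": 0},
    {"offset": [0,0,0],"twist": [0,0,0.1],"grip": 0},
    {"offset": [0,0,0],"twist": [0,0,0.1],"grip": 0},
    {"offset": [0,0,0],"twist": [0,0,0],"grip": 0},
  ],
)

```text
time: 20.62
eef_pos: [486.5, -141.7, 88.9]
orientation: [0.001, 0.419, 0.908, -0.001]
wrist_force: [-4.3, -0.1, 18.8]
gripper_width: 9.4
gripper_force: 30.0
```

```bash
python3 -c "
from h import *
st()"
```

```text
t 20.62 p [ 486.5 -141.7   88.9] yaw 2.2761 tz [ 0.001 -0.002 -1.   ] F [-4.3 -0.1 18.8] T [ 0.13  0.85 -0.03] w 9.4 gf 30.0 q6 -1.21
```

apply_moves(
  targets=[
    {"offset": [0,0,0],"twist": [0,0,0.1],"grip": 0},
    {"offset": [0,0,0],"twist": [0,0,0.1],"grip": 0},
    {"offset": [0,0,0],"twist": [0,0,0.1],"grip": 0},
    {"offset": [0,0,0],"twist": [0,0,0.1],"grip": 0},
    {"offset": [0,0,0],"twist": [0,0,0.1],"grip": 0},
    {"offset": [0,0,0],"twist": [0,0,0.1],"grip": 0},
    {"offset": [0,0,0],"twist": [0,0,0.1],"grip": 0},
    {"offset": [0,0,0],"twist": [0,0,0.1],"grip": 0},
    {"offset": [0,0,0],"twist": [0,0,0.04],"grip": 0},
    {"offset": [0,0,0],"twist": [0,0,0],"grip": 0},
  ],
)

```text
time: 21.88
eef_pos: [485.6, -141.9, 88.8]
orientation: [0.0, 0.753, 0.658, -0.001]
wrist_force: [-8.3, -0.5, 20.2]
gripper_width: 9.9
gripper_force: 30.0
```

```bash
python3 -c "
from h import *
st()"
```

```text
t 21.88 p [ 485.6 -141.9   88.8] yaw 1.437 tz [-0.001 -0.002 -1.   ] F [-8.3 -0.5 20.2] T [-0.24  1.35 -0.03] w 9.9 gf 30.0 q6 -0.37
```

apply_moves(
  targets=[
    {"offset": [0,-0.001,-0.001],"twist": [0,0,0],"grip": 0},
    {"offset": [0,0,-0.001],"twist": [0,0,0],"grip": 0},
    {"offset": [0,0,-0.001],"twist": [0,0,0],"grip": 0},
    {"offset": [0,0,0],"twist": [0,0,0],"grip": 0},
  ],
)

```text
time: 22.38
eef_pos: [485.4, -141.9, 90.8]
orientation: [0.001, 0.753, 0.658, -0.001]
wrist_force: [-1.2, -0.6, 9.1]
gripper_width: 9.6
gripper_force: 30.0
```

apply_moves(
  targets=[
    {"offset": [0,0,-0.001],"twist": [0,0,0],"grip": 0},
    {"offset": [0,0,-0.001],"twist": [0,0,0],"grip": 0},
    {"offset": [0,0,0],"twist": [0,0,0],"grip": 0},
  ],
)

```text
time: 22.75
eef_pos: [485.4, -141.9, 92.7]
orientation: [0.001, 0.753, 0.658, -0.001]
wrist_force: [-2.2, -3.1, 9.2]
gripper_width: 9.6
gripper_force: 30.0
```

apply_moves(
  targets=[
    {"offset": [0,0,-0.001],"twist": [0,0,0],"grip": 0},
    {"offset": [0,0,0],"twist": [0,0,0],"grip": 0},
  ],
)

```text
time: 23.0
eef_pos: [485.3, -141.8, 93.5]
orientation: [0.001, 0.753, 0.658, -0.001]
wrist_force: [-1.0, -3.1, 7.5]
gripper_width: 9.7
gripper_force: 30.0
```

apply_moves(
  targets=[
    {"offset": [0,0,-0.001],"twist": [0,0,0],"grip": 0},
    {"offset": [0,0,0],"twist": [0,0,0],"grip": 0},
  ],
)

```text
time: 23.25
eef_pos: [485.3, -141.7, 93.8]
orientation: [0.0, 0.753, 0.658, -0.001]
wrist_force: [-0.5, -5.7, 1.0]
gripper_width: 10.0
gripper_force: 30.0
```

apply_moves(
  targets=[
    {"offset": [0,0,-0.001],"twist": [0,0,0],"grip": 0},
    {"offset": [0,0,0],"twist": [0,0,0],"grip": 0},
  ],
)

```text
time: 23.5
eef_pos: [485.3, -141.7, 94.0]
orientation: [0.0, 0.753, 0.658, -0.001]
wrist_force: [1.8, -6.3, -6.1]
gripper_width: 9.8
gripper_force: 30.0
```

```bash
python3 -c "
from h import *
st()"
```

```text
t 23.5 p [ 485.3 -141.7   94. ] yaw 1.4368 tz [-0.001 -0.001 -1.   ] F [ 1.8 -6.3 -6.1] T [-1.29 -0.4  -0.02] w 9.8 gf 30.0 q6 -0.37
```

The stud stopped rising after about 4.5 mm and holds against a light pull, so it is locked. Releasing and backing off.

apply_moves(
  targets=[
    {"offset": [0,0,0.001],"twist": [0,0,0],"grip": 0},
    {"offset": [0,0,0],"twist": [0,0,0],"grip": 0.3},
    {"offset": [0,0,0],"twist": [0,0,0],"grip": 0.3},
    {"offset": [0,0,0],"twist": [0,0,0],"grip": 0.3},
    {"offset": [0,0,-0.02],"twist": [0,0,0],"grip": 0.3},
    {"offset": [0,0,-0.03],"twist": [0,0,0],"grip": 0.3},
    {"offset": [0,0,-0.06],"twist": [0,0,0],"grip": 0.3},
    {"offset": [0,-0.05,-0.06],"twist": [0,0,0],"grip": 0.3},
    {"offset": [0,-0.05,-0.02],"twist": [0,0,0],"grip": 0.3},
    {"offset": [0,0,0],"twist": [0,0,0],"grip": 0.3},
  ],
)

```text
time: 24.75
eef_pos: [394.9, -128.2, 274.3]
orientation: [0.002, 0.753, 0.658, 0.001]
wrist_force: [0.7, 0.1, -0.5]
gripper_width: 27.4
gripper_force: 0.0
```

```bash
python3 -c "
from h import *
st();P,D=capture('side');save('side6',P[190:300,260:430].repeat(4,0).repeat(4,1))
P,D=capture('top');C=cloud('top',D)
yaw=-0.1257;ex=np.array([np.cos(yaw),np.sin(yaw)]);ey=np.array([-ex[1],ex[0]])
L=np.stack([(C[...,:2]-[560.5,-149.5])@ex,(C[...,:2]-[560.5,-149.5])@ey,C[...,2]],-1)
h=L[(abs(L[...,0]+75)<22)&(abs(L[...,1])<22)&(L[...,2]>98)&(L[...,2]<125)]
print(len(h),np.percentile(h,[5,50,95],axis=0).round(1).tolist() if len(h) else '')"
```

```text
t 24.75 p [ 394.9 -128.2  274.3] yaw 1.4362 tz [ 0.003 -0.002 -1.   ] F [ 0.7  0.1 -0.5] T [-0.05 -0.12 -0.08] w 27.4 gf 0.0 q6 -0.45
0
```

View pics/side6.png

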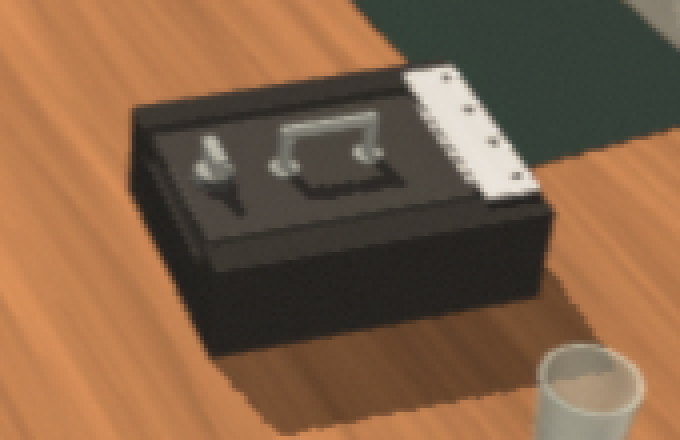

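The wing at crop pixel (212,155) now stands across the cover and sits lower. The tongue is still under the lip and the cover lies flush. Handing in.

```bash
python3 -c "
from h import *
print(r.sign_off())"
```

```text
the job is handed in; nothing more can be done
None
```

The cover is back on the base with its tongue fully under the lip, and the stud is pushed in, turned a quarter turn clockwise and locked; the job was handed in at about 25 s with nothing else on the bench touched.

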